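# Slide a test cartridge along the guide rail into the reader's corner pocket

## Robot

A 6-joint arm with a two-finger parallel gripper is mounted at the origin on the work surface. World frame = base frame: x ahead of the robot, y to its left, z up, the work surface at z = 0. Lengths are in mm, angles in degrees, forces in N, time in s.
With the tool pointing down it reaches from about 350 to 850 mm from the base axis. Payload 8.1 kg.
Tool frame: the origin (TCP) lies at the very end of the fingers, on their centre line; the grasp point (between the pads) lies env.grip_point_offset behind it (env.grip_point_offset is the distance from the TCP to the grasp point, in mm); z points along the fingers, y is the line along which they close (so a half turn about z gives the same grasp; the last joint's range is limited). The gripper opens to 85 mm and grips with 20 to 120 N. Pads are 22 mm wide; open, the fingers measure 114 mm over their backs; the gripper's body (76 mm by 85 mm) begins 54 mm behind the grasp point. The pads swing forward as they close: fully open they stand 13 mm farther back than shut.
Start: joints at [68.56, 7.471, 85.268, -0, 87.261, -4.893], TCP at [170.859, 575.163, 231.292] pointing down, gripper open.
Joint ranges: [-169.43, 169.43], [-51.17, 129.36], [1.28, 143.12], [-76.62, 256.62], [0, 156.53], [-152.29, 152.29]. Speed limits (degrees/s): [136.94, 136.94, 159.86, 180, 180, 180].

## Interface

Orientations are given as [roll, pitch, yaw] about the fixed x, y, z axes, in that order (R = Rz(yaw) Ry(pitch) Rx(roll)).
In Python, from bench import readout, vision, env gives the robot as it stands.
- The arm moves only by the shell command python3 -m handwheel 'ROWS' [FORCE]. ROWS is JSON, a list of rows, each a list of 7 numbers: the opening, from -1 (shut) to 1 (fully open), then the shift along the tool's x, y, z in mm, then the turn, a rotation vector about the tool's x, y, z in rad. In form: [[gripper, tx, ty, tz, ax, ay, az], ...]. A call has 1 to 20 rows; each row shifts and turns the commanded pose from where the row before left it, along the tool's axes as they then stand; what a row does not reach is not made up. A row lasts 1/8 s, in which the tool goes at most 62.5 mm and 10.7 degrees, less where a joint would pass 70% of its speed; a pose out of reach is approached as far as the arm can. A call with a gripper value outside its range is refused whole. The fingers move at their own pace and stop on an object; FORCE is the grip in N (left out, the last holds). Time passes only in rows, so rows that do not move let the fingers close. It gives the time, the measured TCP pose, the force, the opening and the grip force at its end, in the units of the state.
- readout.get_state(): the state, without advancing time (a new reading comes with each control period).
- vision.get_image(name): name is "side" or "top"; returns the picture (420x560x3 uint8, red, green, blue); there is no depth.
- vision.calibration(name): a dict with "fx", "fy", "cx", "cy" (pixels), "k1" (the pictures are not rectified: a ray, as slopes to the right and down, at radius r is drawn at 1 + k1 r^2 times it, then the intrinsics apply), "view" (4x4, takes a point from world to camera coordinates). Camera axes: x right, y up, looking along -z (the intrinsics and any distortion apply to the point x, -y, -z); pixel columns grow to the right and rows downward; lengths in mm; the calibration is good to about 2 mm. A picture is of the moment at which its call begins. calibration takes no time and is no camera call.
- env.close_job(): hands the job in; it is judged then, once.
The state is a dict: "t": time; "joints": joint angles; "qvel": joint speeds; "joint_torque": joint torques, N m; "tcp_pos": TCP position; "tcp_rot": TCP orientation; "wrist_force": force on the tool from outside, world axes, zero at the start; "moment": the same for the moment, N m; "gripper_width": finger opening in mm; "finger_force": force on a finger pad.
Only numpy, scipy, OpenCV 4.12 (cv2) and the standard library are available. Lean on these libraries where they do the work, as an engineer would, in place of code of your own. Each camera call takes 0.05 s, during which the arm holds its last target. There are 200 camera calls.

## Task

Load the test cartridge that lies on the reader's loading deck: with the fingertips, push it sideways until its long side is flat against the metal guide rail, then slide it along the rail, under the clear cover, until it is fully home against the end stop in the green corner pocket, and take the hand away. Only push it - do not pick it up or let it leave the deck, keep it against the rail as it nears the pocket, and leave the other things on the bench where they are.

Things in the scene. Friction and masses are not known exactly. Their poses are not given: they have to be found in the camera images.
- cartridge: the test cartridge to load: flat white plastic box 72 mm long (its x), 28 wide (its y), 10 thick, about 25 g, green ribbed grip at its -x end, grey well and read window on top. Lies loose on the black loading deck, up to 0.45 rad askew, +x end towards the pocket, at x -130 to -75, y +20 to +45 mm in the frame of home. Origin: centre of its underside; z up.
- home (a point): where the cartridge's origin lies when fully home: on the deck top, 22 mm above the bench. +x runs along the rail to the end stop (about world +y), +y across the deck away from the rail (about towards the robot), z up. Home, the cartridge has its long side on the rail (plane y = -14 mm), its front on the stop (plane x = +36 mm), and its grip end at x = -36 mm in the open.
- rail (a point): middle of the top edge of the aluminium guide rail's inner face, 12 mm above the deck; axes as home. The rail is straight, 10 mm thick, fixed, and runs from x = -181 to +44 mm in the frame of home; its flat inner face (the side the cartridge is pushed against) is the plane y = -14 mm there.
- pocket (a point): inner corner of the green pocket, at deck height, where rail and end stop meet; axes as home. The pocket is 30.5 mm wide: opposite the rail a green cheek 12 mm high reaches back 28 mm from the stop, then flares outwards for 13 mm more. A clear cover, underside 12 mm and top 15 mm above the deck, lies over the 24 mm next to the stop.
- reader: the cassette reader, fixed: white housing with sloping front and blue screen, before it a flat black deck. Origin on the bench 22 mm below home, same axes. In its frame the deck is x -187 to +52, y -26 to +78 mm, top at z 22 mm, on a white base 3 mm larger; open bench beside it. Housing x +50 to +275, y -70 to +120 mm: 50 mm high at the front, sloping from x +60 up to 135 mm at x +160 and beyond.
- buffer: bystander: small white dropper bottle with a green cap, 32 mm across, 72 mm high, standing on the bench; origin centre of its underside. Leave alone.
- vial: bystander: orange capped vial, 32 mm across, 55 mm high, standing on the bench; origin centre of its underside. Leave alone.
- spare: bystander: small flat silver-grey plastic case holding a spare cartridge, pale label and green band on top, 105 x 50 x 11 mm, lying flat on the bench; origin centre of its underside. Leave alone.
Not all that is in view belongs to the job. Of the things like the cartridge, leave any that is blue; of the rest the smaller one is meant.

How it is judged (in metres and radians):
On the way:
1. the cartridge lies flat against the guide rail (within 3 mm and 0.06 rad), still more than 35 mm short of home (y of cartridge in the frame of home below 0.003 m and angle between the x axis of cartridge and the x axis of home, either way round below 0.06 rad and x of cartridge in the frame of home below -0.035 m and z of cartridge in the frame of home below 0.003 m), for 0.1 s.
At the end, for the whole second after the job is handed in: the cartridge lies flat on the deck, at rest, within 3 mm of home along and across the rail and within 0.06 rad of the rail, and the robot touches nothing (x of cartridge in the frame of home between -0.003 and 0.003 m and y of cartridge in the frame of home between -0.003 and 0.003 m and z of cartridge in the frame of home between -0.002 and 0.002 m and angle between the x axis of cartridge and the x axis of home, either way round below 0.06 rad and linear speed of cartridge below 0.01 m/s).
It fails at once if the cartridge is lifted more than 6 mm off the deck or tipped more than 0.25 rad (z of cartridge in the frame of home above 0.006 m or angle between cartridge's own z axis and vertical above 0.25 rad).
It fails at once if the cartridge is pushed off the deck (z of cartridge in the frame of home below -0.006 m).
It fails at once if the cartridge comes within 55 mm of home while more than 8 mm away from the rail (x of cartridge in the frame of home above -0.055 m and y of cartridge in the frame of home above 0.008 m).
It fails at once if the buffer bottle, the vial or the spare case is moved more than 10 mm (distance of any of buffer, vial, spare from where it was at the start of the episode above 0.01 m).
It also fails if it takes over 45 s, if anything falls off the work surface, if the arm or the gripper's body presses on something with over 40 N, if the wrist force passes 120 N, or if a joint passes its speed limit or range.

## Working session

There is one attempt and no reset: what is moved stays moved. The work goes in short steps, Python scripts to look and compute and a shell command to move; the robot and the scene stay as the last step left them, time stands still between calls to the robot, and variables do not carry over. Pictures are saved under pics/ and viewed, at most 10 in all, crops included, and the job is handed in when it is done.

```bash
mkdir -p pics; ls; python3 - <<'E'
from bench import readout, vision, env
import cv2
for n in("top","side"):
    cv2.imwrite(f"pics/{n}0.png",vision.get_image(n)[:,:,::-1]); print(vision.calibration(n))
print(readout.get_state(),env.grip_point_offset)
E
```

```text
pics
{'fx': 532.4331118261074, 'fy': 532.4331118261074, 'cx': 283.589204326428, 'cy': 211.33968774924733, 'k1': 0.027146761384556628, 'view': array([[-2.57470043e-02, -9.99659638e-01, -4.20723796e-03,
        -4.49921622e+01],
       [ 9.93298670e-01, -2.60570694e-02,  1.12600096e-01,
        -6.26364547e+02],
       [-1.12671399e-01, -1.27992872e-03,  9.93631480e-01,
        -1.05349791e+03],
       [ 0.00000000e+00,  0.00000000e+00,  0.00000000e+00,
         1.00000000e+00]])}
{'fx': 462.1956160859296, 'fy': 462.1956160859296, 'cx': 276.6498803496909, 'cy': 214.2423586245748, 'k1': -0.04973894815807858, 'view': array([[ 9.06774164e-01, -4.21613494e-01,  1.63644743e-03,
        -5.95562343e+02],
       [ 3.10071779e-01,  6.69498692e-01,  6.75001477e-01,
        -1.87961897e+02],
       [-2.85685330e-01, -6.11566483e-01,  7.37814562e-01,
        -7.63639268e+02],
       [ 0.00000000e+00,  0.00000000e+00,  0.00000000e+00,
         1.00000000e+00]])}
{'t': 0.1, 'joints': array([ 6.85618414e+01,  7.50913437e+00,  8.53245810e+01, -1.32999847e-03,
        8.72633223e+01, -4.89230200e+00]), 'qvel': array([-0.00286013, -0.08734645, -0.1462341 , -0.00641449,  0.04451382,
       -0.08197184]), 'joint_torque': array([ 1.92810294e-03, -5.70956898e+01, -5.01939261e+01,  5.49317826e-05,
        8.31321260e-03, -6.61711752e-06]), 'tcp_pos': array([170.65991733, 574.68069588, 230.35174536]), 'tcp_rot': array([-1.79903203e+02, -6.95213253e-03,  1.63454202e+02]), 'wrist_force': array([ 0.07394107, -1.04313675,  0.0284343 ]), 'moment': array([ 0.00406243,  0.04003213, -0.01461092]), 'finger_force': 0.0, 'gripper_width': 85.51771077973982} 18.700000000000003
```

View pics/top0.png

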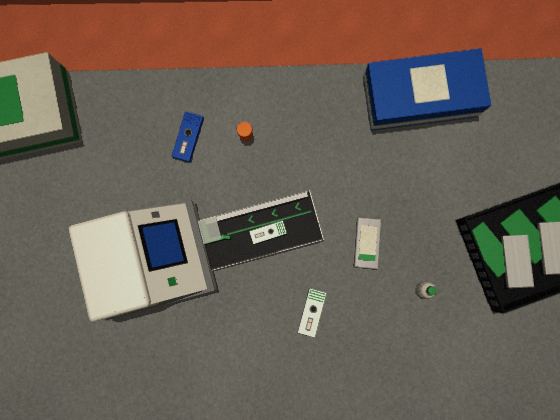

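View pics/side0.png

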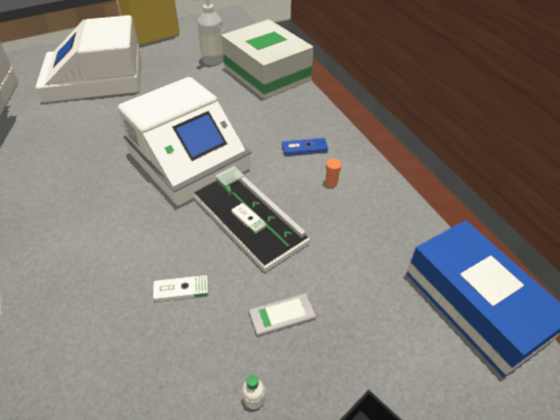

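Top picture candidates: the small white cartridge on the deck (267,232), a larger white one on the bench (312,312), a blue one (188,137), and white cards in the tray (515,260). I choose the one on the deck. It's not blue and it's the smaller of the white pair. Next is a close crop.

```bash
cat > h.py <<'E'
import numpy as np, cv2
from bench import vision
def proj(n,P):
    c=vision.calibration(n);P=np.atleast_2d(P);q=(c["view"][:3,:3]@P.T).T+c["view"][:3,3]
    u=np.c_[q[:,0],-q[:,1]]/-q[:,2:];u=u*(1+c["k1"]*(u**2).sum(1,keepdims=True))
    return u*[c["fx"],c["fy"]]+[c["cx"],c["cy"]]
def back(n,px,z):
    c=vision.calibration(n);R=c["view"][:3,:3];t=c["view"][:3,3];o=[]
    for p in np.atleast_2d(px):
        d=(p-[c["cx"],c["cy"]])/[c["fx"],c["fy"]];u=d.copy()
        for _ in range(20):u=d/(1+c["k1"]*(u@u))
        C=-R.T@t;r=R.T@np.array([u[0],-u[1],-1]);o.append(C+r*(z-C[2])/r[2])
    return np.array(o)
E
python3 - <<'E'
import cv2
t=cv2.imread("pics/top0.png")[180:280,190:335];cv2.imwrite("pics/c1.png",cv2.resize(t,None,fx=5.5,fy=5.5,interpolation=2))
E
```

```text
(no output)
```

View pics/c1.png

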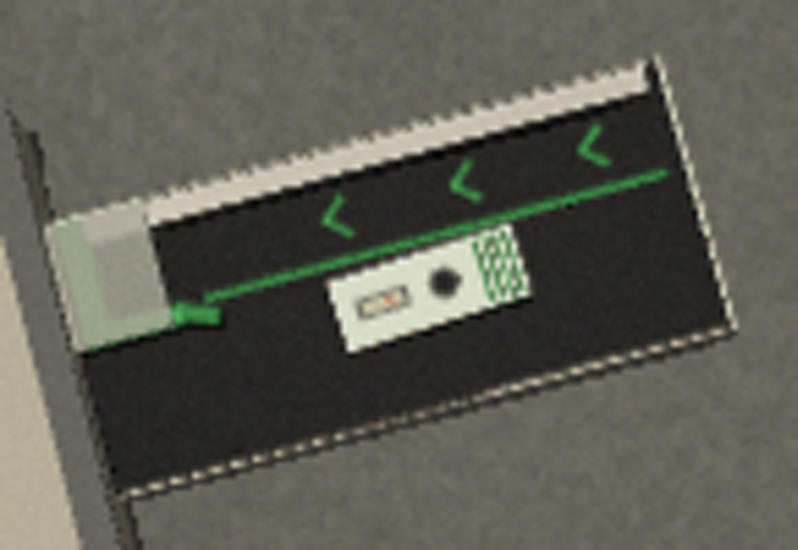

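```bash
python3 - <<'E'
from h import *
f=lambda L:(np.array(L,float)+.5)/5.5-.5+[190,180]
r=back("top",f([[150,228],[652,92]]),34)
d=r[0]-r[1];L=np.linalg.norm(d);d/=L;yaw=np.arctan2(d[1],d[0]);print("rail",r,L,np.degrees(yaw))
ex=d[:2];ey=np.array([-d[1],d[0]])
home=r[1][:2]+181*ex+14*ey;print("home",home)
T=lambda p:np.c_[(p[:,:2]-home)@ex,(p[:,:2]-home)@ey]
print("deckcorners",T(back("top",f([[737,330],[122,495],[732,326]]),22)))
print("cover back edge z37",T(back("top",f([[148,212],[172,325]]),37)))
c=back("top",f([[328,282],[515,225],[533,297],[348,353]]),32);q=T(c);print("cart",c,q)
print("size",[np.linalg.norm(q[i]-q[(i+1)%4]) for i in range(4)],q.mean(0),"ang",np.degrees(np.arctan2(*((q[0]+q[3]-q[1]-q[2])[::-1]))))
# overlay in side
im=cv2.imread("pics/side0.png")
W=lambda a:np.c_[home+np.array(a)[:,:2]@np.array([ex,ey]),np.array(a)[:,2]]
for P,col in((W([[-181,-14,34],[44,-14,34]]),(0,0,255)),(W([[-187,-26,22],[-187,78,22],[50,78,22]]),(255,255,0)),(np.r_[c,c[:1]],(255,0,255))):
    cv2.polylines(im,[np.round(proj("side",P)*16).astype(int)],False,col,1,cv2.LINE_AA,4)
cv2.imwrite("pics/s1.png",cv2.resize(im[150:280,170:330],None,fx=4.5,fy=4.5,interpolation=2))
E
```

```text
rail [[ 608.75250981   75.55810063   34.        ]
 [ 654.83888819 -112.43724656   34.        ]] 193.5618889079321 103.77421232790209
home [598.14606808  60.02412346]
deckcorners [[-188.50031984   79.4307918 ]
 [  48.61792308   78.27960412]
 [-187.10345084   77.4990285 ]]
cover back edge z37 [[ 11.49016859 -19.5873721 ]
 [ 13.38902155  23.34127278]]
cart [[587.06987204   9.95866209  32.        ]
 [606.50954216 -60.02211088  32.        ]
 [579.50319507 -66.01155396  32.        ]
 [560.52528561   3.03541055  32.        ]] [[ -45.98845403   22.67806509]
 [-118.5852022    20.45961623]
 [-117.97228557   48.1153669 ]
 [ -46.3924345    50.107671  ]]
size [np.float64(72.63063651314106), np.float64(27.662541668299195), np.float64(71.60757191017929), np.float64(27.432580639539303)] [-82.23459407  35.34017981] ang 1.6728776708940933
```

View pics/s1.png

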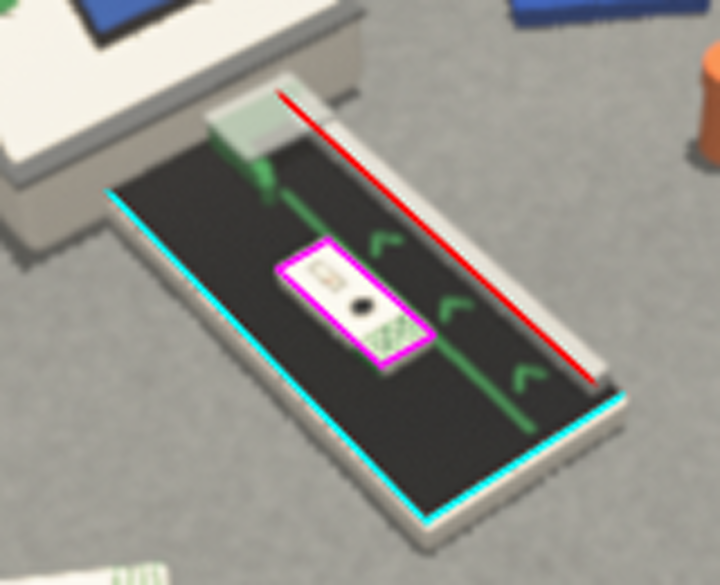

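The overlay agrees to 1–2 mm in both views. The cartridge measures 72 x 28 mm and sits at (-82, 35) in the home frame, 1.7° askew. Home is at world (598, 60) with yaw 103.8°. With the tool at yaw 193.8°, tool x equals home +y and tool y equals home +x. First I turn, shut the fingers and travel above the deck.

```bash
python3 -m handwheel '[[-1,0,0,0,0,0,-0.176],[-1,0,0,0,0,0,-0.176],[-1,0,0,0,0,0,-0.177],[-1,-15,-49,0,0,0,0],[-1,-15,-49,0,0,0,0],[-1,-15,-49,0,0,0,0],[-1,-15,-49,0,0,0,0],[-1,-15,-49,0,0,0,0],[-1,-15,-49,0,0,0,0],[-1,-15,-49,0,0,0,0],[-1,-15,-49,0,0,0,0],[-1,-15,-49,0,0,0,0],[-1,-15,-49,0,0,0,0],[-1,-15,-49,0,0,0,0],[-1,-15,-49,0,0,0,0],[-1,-15,-49,0,0,0,0],[-1,-15,-49,0,0,0,0],[-1,0,0,0,0,0,0],[-1,0,0,0,0,0,0]]'
cat >> h.py <<'E'
home=np.array([598.15,60.02]);a=np.radians(103.774);ex=np.array([np.cos(a),np.sin(a)]);ey=np.array([-ex[1],ex[0]])
def st():
    from bench import readout
    s=readout.get_state();d=s["tcp_pos"][:2]-home
    print("t",s["t"],"home-frame TCP",np.round([d@ex,d@ey,s["tcp_pos"][2]],1),"rot",np.round(s["tcp_rot"],2),"F",np.round([s["wrist_force"][:2]@ex,s["wrist_force"][:2]@ey,s["wrist_force"][2]],1),"w",s["gripper_width"])
E
python3 -c "from h import *;st()"
```

```text
t: 2.48
tcp_pos: [537.6, -41.0, 230.7]
tcp_rot: [179.9, -0.1, -166.3]
wrist_force: [-0.0, 0.6, 0.7]
gripper_width: -0.2
finger_force: 0.0
t 2.475 home-frame TCP [-83.7  82.9 230.7] rot [ 1.7995e+02 -7.0000e-02 -1.6628e+02] F [ 0.6 -0.1  0.7] w -0.21023970945882958
```

```bash
python3 -m handwheel '[[-1,0,1.5,45,0,0,0],[-1,0,0,45,0,0,0],[-1,0,0,45,0,0,0],[-1,0,0,35,0,0,0],[-1,0,0,20,0,0,0],[-1,0,0,8,0,0,0],[-1,0,0,5.5,0,0,0],[-1,0,0,0,0,0,0],[-1,0,0,0,0,0,0]]'
python3 - <<'E'
from h import *
st()
t=vision.get_image("top")[180:280,190:335,::-1];s=vision.get_image("side")[150:280,170:330,::-1]
cv2.imwrite("pics/d1.png",np.vstack([cv2.resize(t,(420,290)),cv2.resize(s,(420,310))]))
E
```

```text
t: 3.6
tcp_pos: [538.4, -39.8, 28.8]
tcp_rot: [-180.0, 0.1, -166.2]
wrist_force: [-1.0, -0.8, 0.3]
gripper_width: -0.1
finger_force: 0.0
t 3.6 home-frame TCP [-82.7  81.8  28.8] rot [-1.7996e+02  9.0000e-02 -1.6623e+02] F [-0.6  1.1  0.3] w -0.1124573942094023
```

View pics/d1.png

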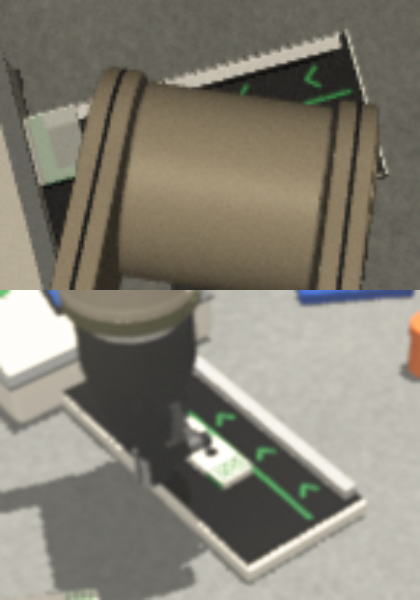

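The top view is hidden by the wrist. The side crop shows two grey bits at (145,470) and (185,430) that I need to identify before pushing.

```bash
python3 - <<'E'
from h import *
im=np.ascontiguousarray(vision.get_image("side")[:,:,::-1])
p=proj("side",[[538.4,-39.8,28.8],[538.4,-39.8,100]]);print(p)
x0,y0=190,170
c=cv2.resize(im[y0:y0+100,x0:x0+130],None,fx=6,fy=6,interpolation=2)
for q in p: cv2.circle(c,tuple(int(v) for v in (q-[x0,y0]+.5)*6),4,(0,0,255),1)
cv2.imwrite("pics/d2.png",c)
E
```

```text
[[228.68714427 229.19644718]
 [225.68001044 203.06034965]]
```

View pics/d2.png

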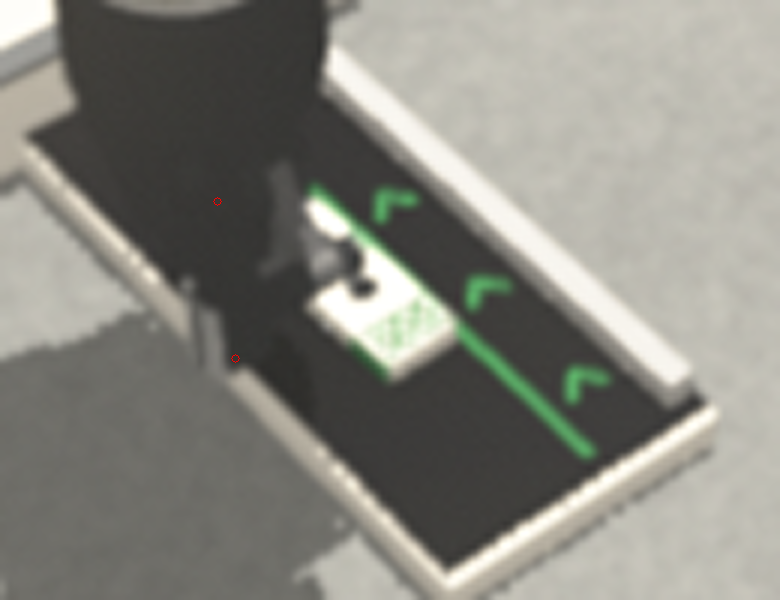

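The grey bit at the deck edge is the fingertip, close to the projected TCP. The other is a gripper knuckle higher up. Now the sideways push.

```bash
python3 -m handwheel '[[-1,0,0,2,0,0,0],[-1,-8,0,0,0,0,0],[-1,-6,0,0,0,0,0],[-1,-3,0,0,0,0,0],[-1,-3,0,0,0,0,0],[-1,-3,0,0,0,0,0],[-1,-3,0,0,0,0,0],[-1,-3,0,0,0,0,0],[-1,-3,0,0,0,0,0],[-1,-3,0,0,0,0,0],[-1,-3,0,0,0,0,0],[-1,-3,0,0,0,0,0],[-1,-3,0,0,0,0,0],[-1,-3,0,0,0,0,0],[-1,0,0,0,0,0,0]]'; python3 - <<'E'
from h import *
st()
x0,y0=190,170
cv2.imwrite("pics/d3.png",cv2.resize(vision.get_image("side")[y0:y0+100,x0:x0+130,::-1],None,fx=6,fy=6,interpolation=2))
E
```

```text
t: 5.62
tcp_pos: [583.6, -28.5, 25.9]
tcp_rot: [-180.0, 0.0, -166.2]
wrist_force: [-0.7, 0.7, -0.0]
gripper_width: 0.1
finger_force: 0.0
t 5.625 home-frame TCP [-82.5  35.2  25.9] rot [-1.8000e+02  1.0000e-02 -1.6623e+02] F [ 0.9  0.5 -0. ] w 0.07648425017064166
```

View pics/d3.png

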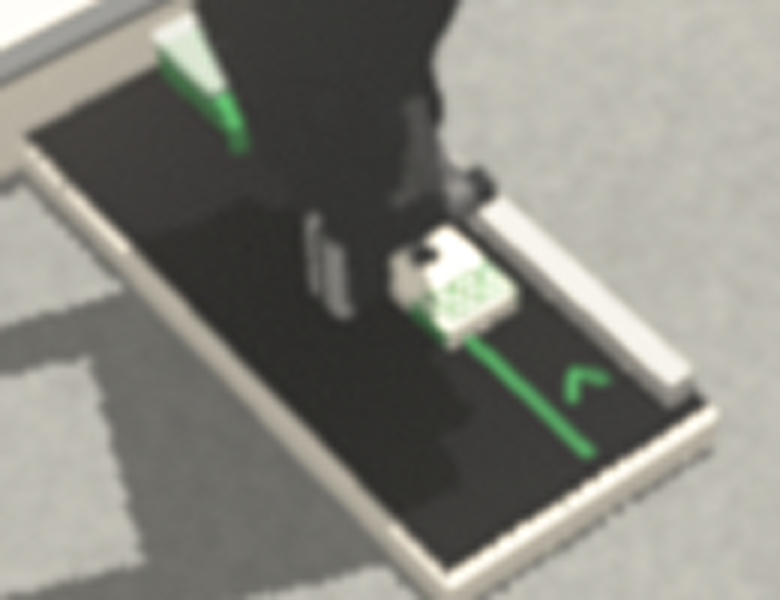

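The cartridge is moving towards the rail; its grip end is at crop (470,300). I'll carry on in small steps until force shows.

```bash
python3 -m handwheel '[[-1,-3,0,0,0,0,0],[-1,-3,0,0,0,0,0],[-1,-2,0,0,0,0,0],[-1,0,0,0,0,0,0]]'; python3 -c "from h import *;st()"
python3 -m handwheel '[[-1,-1,0,0,0,0,0],[-1,-1,0,0,0,0,0],[-1,0,0,0,0,0,0]]'; python3 -c "from h import *;st()"
```

```text
t: 6.18
tcp_pos: [591.3, -26.6, 25.8]
tcp_rot: [-180.0, 0.0, -166.2]
wrist_force: [-0.3, 0.0, -0.6]
gripper_width: 0.5
finger_force: 0.0
t 6.175 home-frame TCP [-82.5  27.3  25.8] rot [-1.8000e+02  1.0000e-02 -1.6623e+02] F [ 0.1  0.2 -0.6] w 0.5160819547131892
t: 6.55
tcp_pos: [593.1, -26.1, 25.8]
tcp_rot: [-180.0, 0.0, -166.2]
wrist_force: [-0.4, 0.4, 0.5]
gripper_width: 0.3
finger_force: 0.0
t 6.55 home-frame TCP [-82.5  25.4  25.8] rot [-180.      0.   -166.23] F [0.5 0.3 0.5] w 0.31127482950606344
```

```bash
for i in 1; do python3 -m handwheel '[[-1,-1,0,0,0,0,0],[-1,0,0,0,0,0,0]]' >/dev/null; python3 -c "from h import *;st()"; python3 -m handwheel '[[-1,-1,0,0,0,0,0],[-1,0,0,0,0,0,0]]'>/dev/null; python3 -c "from h import *;st()"; done
python3 - <<'E'
from h import *
x0,y0=190,170
cv2.imwrite("pics/d4.png",cv2.resize(vision.get_image("side")[y0:y0+100,x0:x0+130,::-1],None,fx=6,fy=6,interpolation=2))
E
```

```text
t 6.8 home-frame TCP [-82.5  24.4  25.8] rot [-1.8000e+02  1.0000e-02 -1.6624e+02] F [0.1 0.5 1. ] w 0.1651560909724551
t 7.05 home-frame TCP [-82.5  24.   25.7] rot [ 1.7999e+02 -7.0000e-02 -1.6624e+02] F [-0.1  4.7  2.1] w 0.2232703918294679
```

View pics/d4.png

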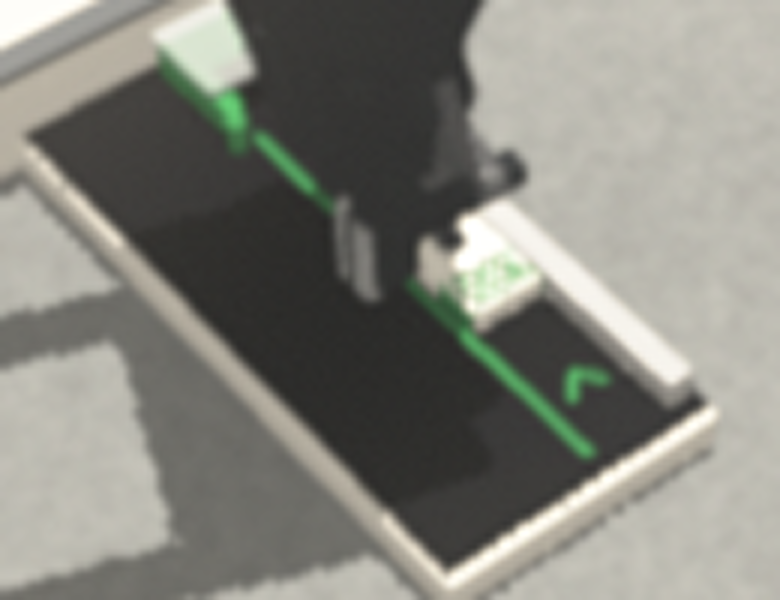

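The cartridge is flat on the rail, with contact force building to 4.7 N at the expected TCP y. Next I back off, go round behind the grip end, and check.

```bash
python3 -m handwheel '[[-1,3,0,0,0,0,0],[-1,17,0,0,0,0,0],[-1,0,-22,0,0,0,0],[-1,0,-22,0,0,0,0],[-1,0,-24,0,0,0,0],[-1,0,0,0,0,0,0],[-1,-15,0,0,0,0,0],[-1,-15,0,0,0,0,0],[-1,-11,0,0,0,0,0],[-1,0,0,0,0,0,0]]'; python3 - <<'E'
from h import *
st()
x0,y0=190,170
s=vision.get_image("side")[y0:y0+100,x0:x0+130,::-1];t=vision.get_image("top")[180:280,190:320,::-1]
cv2.imwrite("pics/d5.png",np.hstack([cv2.resize(v,None,fx=3.07,fy=3.07*1.9 if 0 else 3.07,interpolation=2) for v in(s,t)]))
cv2.imwrite("pics/side5.png",s)
E
```

```text
t: 8.35
tcp_pos: [632.1, -86.5, 25.7]
tcp_rot: [180.0, 0.0, -166.2]
wrist_force: [0.4, -0.4, 0.5]
gripper_width: 0.0
finger_force: 0.0
t 8.35 home-frame TCP [-150.4    1.9   25.7] rot [ 1.8000e+02  1.0000e-02 -1.6621e+02] F [-0.5 -0.3  0.5] w 0.04380779925356931
```

View pics/d5.png

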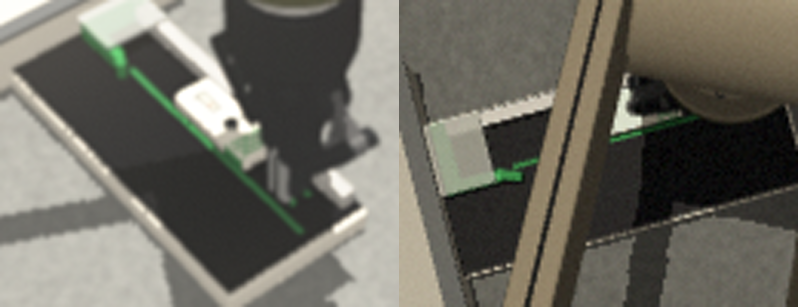

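The cartridge lies along the rail with the finger behind its grip end (side panel, 245,150). Now I slide it along.

```bash
python3 -m handwheel '[[-1,0,5,0,0,0,0],[-1,0,4,0,0,0,0],[-1,0,3,0,0,0,0],[-1,0,3,0,0,0,0],[-1,0,3,0,0,0,0],[-1,0,3,0,0,0,0],[-1,0,3,0,0,0,0],[-1,-0.1,3,0,0,0,0],[-1,-0.1,3,0,0,0,0],[-1,-0.1,3,0,0,0,0],[-1,-0.1,3,0,0,0,0],[-1,-0.1,3,0,0,0,0],[-1,-0.1,3,0,0,0,0],[-1,-0.1,3,0,0,0,0],[-1,-0.1,3,0,0,0,0],[-1,-0.1,3,0,0,0,0],[-1,-0.1,3,0,0,0,0],[-1,0,0,0,0,0,0]]'; python3 - <<'E'
from h import *
st()
x0,y0=190,170
cv2.imwrite("pics/d6.png",cv2.resize(vision.get_image("side")[y0:y0+100,x0:x0+130,::-1],None,fx=6,fy=6,interpolation=2))
E
```

```text
t: 10.7
tcp_pos: [619.7, -33.8, 25.8]
tcp_rot: [180.0, 0.0, -166.2]
wrist_force: [0.0, 0.2, 0.4]
gripper_width: 0.1
finger_force: 0.0
t 10.7 home-frame TCP [-96.2   1.4  25.8] rot [ 179.99    0.   -166.22] F [ 0.2 -0.1  0.4] w 0.12104432487883186
```

View pics/d6.png

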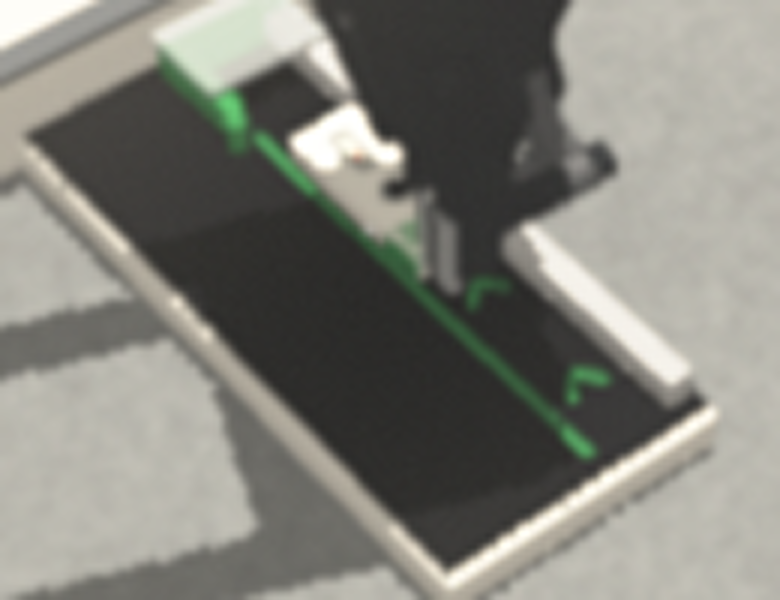

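The side crop shows the front edge from (292,143) to (352,103), near the rail. I'll convert those pixels to positions.

```bash
python3 - <<'E'
from h import *
g=lambda L:(np.array(L,float)+.5)/6-.5+[190,170]
for z,L in((32,[[292,140],[352,103]]),(22,[[430,280]])):
    p=back("side",g(L),z)[:,:2]-home;print(z,np.c_[p@ex,p@ey])
E
```

```text
32 [[-17.7290431   13.05864017]
 [-15.94794415 -13.29754664]]
22 [[-89.893339   10.0945249]]
```

The cartridge is at x≈-53, y≈0, so home should come at TCP x≈-43. I continue sliding, and slow down near the stop.

```bash
python3 -m handwheel '[[-1,-0.1,3,0,0,0,0],[-1,-0.1,3,0,0,0,0],[-1,-0.1,3,0,0,0,0],[-1,-0.1,3,0,0,0,0],[-1,-0.1,3,0,0,0,0],[-1,0,3,0,0,0,0],[-1,0,3,0,0,0,0],[-1,0,3,0,0,0,0],[-1,0,3,0,0,0,0],[-1,0,3,0,0,0,0],[-1,0,3,0,0,0,0],[-1,0,3,0,0,0,0],[-1,0,3,0,0,0,0],[-1,0,3,0,0,0,0],[-1,0,3,0,0,0,0],[-1,0,2,0,0,0,0],[-1,0,0,0,0,0,0]]' >/dev/null; python3 -c "from h import *;st()"
python3 -m handwheel '[[-1,0,1,0,0,0,0],[-1,0,1,0,0,0,0],[-1,0,1,0,0,0,0],[-1,0,0,0,0,0,0]]' >/dev/null; python3 -c "from h import *;st()"
```

```text
t 12.875 home-frame TCP [-49.3   1.   25.8] rot [ 180.      0.   -166.23] F [0.  0.3 0.3] w -0.02240307992806357
t 13.375 home-frame TCP [-46.4   0.9  25.8] rot [ 180.      0.   -166.23] F [ 0.9 -0.7  0.3] w 0.12702231682379136
```

```bash
python3 -m handwheel '[[-1,0,1,0,0,0,0],[-1,0,0,0,0,0,0]]' >/dev/null; python3 -c "from h import *;st()"
python3 -m handwheel '[[-1,0,1,0,0,0,0],[-1,0,0,0,0,0,0]]' >/dev/null; python3 -c "from h import *;st()"
python3 -m handwheel '[[-1,0,1,0,0,0,0],[-1,0,0,0,0,0,0]]' >/dev/null; python3 -c "from h import *;st()"
```

```text
t 13.625 home-frame TCP [-45.4   1.   25.8] rot [ 180.     -0.   -166.23] F [0.1 0.2 0.4] w -0.2157315158410189
t 13.875 home-frame TCP [-44.4   1.   25.8] rot [ 180.      0.   -166.23] F [ 0.6  0.2 -0. ] w -0.06484981220710427
t 14.125 home-frame TCP [-43.4   1.   25.8] rot [ 180.      0.   -166.23] F [-0.9 -0.4  0.8] w 0.1631291391604028
```

```bash
python3 -m handwheel '[[-1,0,1,0,0,0,0],[-1,0,0,0,0,0,0]]' >/dev/null; python3 -c "from h import *;st()"
python3 -m handwheel '[[-1,0,1,0,0,0,0],[-1,0,0,0,0,0,0]]' >/dev/null; python3 -c "from h import *;st()"
```

```text
t 14.375 home-frame TCP [-42.4   1.   25.8] rot [ 180.     -0.   -166.23] F [ 0.2  0.6 -0. ] w 0.22262248510758567
t 14.625 home-frame TCP [-42.    1.   25.9] rot [-1.7995e+02  1.0000e-02 -1.6624e+02] F [-4.   0.6 -0.2] w 0.06815774035512033
```

The stop contact comes at TCP x=-42, where I predicted it. I press slightly more, then withdraw and lift clear so the cameras can see.

```bash
python3 -m handwheel '[[-1,0,0.5,0,0,0,0],[-1,0,0,0,0,0,0]]' >/dev/null; python3 -c "from h import *;st()"
python3 -m handwheel '[[-1,0,-2,0,0,0,0],[-1,0,-8,0,0,0,0],[-1,0,-20,0,0,0,0],[-1,0,0,-40,0,0,0],[-1,0,0,-60,0,0,0],[-1,0,0,-60,0,0,0],[-1,50,-30,0,0,0,0],[-1,50,-30,0,0,0,0],[-1,50,-30,0,0,0,0],[-1,20,-50,0,0,0,0],[-1,0,-60,0,0,0,0],[-1,0,-60,0,0,0,0],[-1,0,-60,0,0,0,0],[-1,0,0,0,0,0,0]]'
python3 - <<'E'
from h import *
st()
t=vision.get_image("top").copy();s=vision.get_image("side").copy()
for n,im in(("top",t),("side",s)):
    cv2.imwrite(f"pics/{n}9.png",im[:,:,::-1])
    hh,ss,v=cv2.split(cv2.cvtColor(im,cv2.COLOR_RGB2HSV))
    # rectified home-frame patch at z=32, 2 px/mm, x -60..40, y -25..30
    X,Y=np.meshgrid(np.arange(-60,40,4),np.arange(-24,30,3))
    P=np.c_[home+X.reshape(-1,1)*ex+Y.reshape(-1,1)*ey,np.full(X.size,32)]
    m=proj(n,P).astype(np.float32).reshape(*X.shape,2)
    print(n,"cols x",X[0,0],"step 4; rows y step 3 (min channel / G-R)")
    r=cv2.remap(im,m,None,cv2.INTER_LINEAR).astype(int)
    for i in range(len(X)):print("%4d"%Y[i,0]," ".join(("g" if q[1]-q[0]>25 else " ")+"%3d"%q.min() for q in r[i]))
E
```

```text
t 14.875 home-frame TCP [-42.    0.9  26. ] rot [-1.7992e+02  1.0000e-02 -1.6625e+02] F [-5.7 -0.3 -0.6] w -0.26712017573899427
t: 16.62
tcp_pos: [523.8, -365.3, 183.9]
tcp_rot: [179.9, -0.1, -166.5]
wrist_force: [0.1, 0.6, -0.3]
gripper_width: -0.3
finger_force: 0.0
t 16.625 home-frame TCP [-395.4  173.4  183.9] rot [ 1.7995e+02 -1.0000e-01 -1.6650e+02] F [ 0.6 -0.2 -0.3] w -0.34232607905945284
top cols x -60 step 4; rows y step 3 (min channel / G-R)
 -24  164  171  143  174  154  173  158  177  137  180  140  177  154  179  152  186  142  182  141  165  166  161  164  160  162
 -21  184  183  183  180  183  182  185  183  183  182  182  184  185  185  182  186  185  184  171  164  163  162  162  162  159
 -18  187  176  185  179  185  180  185  181  186  180  187  180  188  183  185  185  189  182  176  162  164  163  162  162  156
 -15  110   67  104   69  112   63  126  107  171  105  164  108  175  127  169  132  157  127  155  161  162  162  161  162  153
 -12   29   24   30   25   20   25   61  160 g119  152 g129  205  203  206  202  207  201  205  196  168  167  168  165  168
[... 3393 characters left out ...]
  255  255  255  248  212  240  246  246  246  241
  15   66   67   67   67   94  149  143 g146 g146 g158  166  207  217  215  214  212  212  212  185 g178  231  241  240  240  235
  18 g 78 g 81 g 81 g 81 g 93 g107 g 84 g 82 g 84 g 92  118  134  139  136  131  132 g149 g138 g126 g155  220  231  231  231  230
  21 g 92 g 97 g 99 g 98 g 97 g 95 g 93 g 95 g 97 g 96 g101 g103 g103 g 94   84 g104 g120 g116 g118 g144  185  197  200  202  202
  24 g 80 g 82 g 83 g 84 g 82 g 83 g 85 g 86 g 86 g 86 g 85 g 85 g 85 g 80 g 87 g104 g107 g 99 g 97 g106 g117 g120 g122 g125 g125
  27   66   68   67   68   68   69   70   69   71   71   71   72   76 g 83 g 85 g 89 g 88 g 84 g 83 g 84 g 84 g 84 g 86 g 87 g 86
```

The withdrawn view gives numbers consistent with home in the top camera. The rear edge is straight at x≈-36 mm, the sides are at y≈-14 and +13, and it is square to the rail. The stop contact was felt too.

```bash
python3 -c "from bench import env;print(env.close_job())"
```

```text
the job is handed in; nothing more can be done
None
```

I slid the cartridge along the rail until it met the end stop in the pocket, took the hand away and handed the job in; the final camera check put it within about 1 mm of home and square to the rail, but no verdict came back.

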